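# Refit the pressure knob of a proofing unit and set the nip

## Task

The pressure knob of the ink proofing unit lies in the wash tray. Put it back on the unit's flatted spindle, pointer over the scale, pressing only lightly while you turn it to find the flats, until it drops fully home; never force it. Then turn it clockwise until its pointer stands on the dial's red mark, and let go. Leave the printing disc, ink tin, wash bottle and ink knife alone.

Things in the scene. Friction and masses are not known exactly. Their poses are not given: they have to be found in the camera images.
- knob_center (a point): Loose pressure knob, black, 120 g, 50 mm high, upright in the tray; the point is on its axis, 25 mm above its underside. Lower 24 mm: round, 52 mm across. Above it a grip bar 26 mm high, 15 mm thick (flat sides face +y, -y), along x from -26 to +30 mm; grip it there, fingertips just above the round body. z up, x to the pointer end (white line on that half). At the start x is within 60 deg of facing the robot (world -x).
- knob: The knob again; origin at the centre of its underside, the mouth of its bore; same axes. Bore 22 mm deep: mouth chamfered 2.5 mm all round; the first 5 mm round, 25.8 mm across; above that with two flats 11.6 mm apart, facing along +x and -x. In the tray it is 4 mm above the table.
- knob_pointer (a point): Tip of the knob's pointer: end of the white line, at the bar's +x end, 30 mm from the knob's axis, 25 mm above the underside.
- dial: White round dial, 112 mm across, level on top of the white proofing unit (240 x 260 mm, fixed, at varying place and yaw). Origin on the spindle's axis at the seat, where the knob's underside rests when home: the top of a steel collar 40 mm across, 210 mm above the table, 4 mm above the dial's face. x points to the red mark (11 mm wide, 35 to 53 mm from the axis), z up.
- spindle_top (a point): Top of the upright steel spindle end, on its axis, 21 mm above the seat. Lower 14 mm: 24 mm across with two flats 10 mm apart, edges square; on it a round nose 10.6 mm across, 7 mm high, tapered at the tip. Where the flats face is not reported (axes here are the dial's): the knob fits, to about 0.1 rad, with its pointer at one angle over the scale, 0.4 to 1.8 rad counter-clockwise of the red mark seen from above.
- red_mark (a point): Middle of the dial's red mark, on the dial's face, 44 mm from the spindle's axis. At any other angle the knob stops about 9 mm short of home, its mouth already over the spindle (a half turn off it also slides on, but the wrong way round). The spindle is stiff (about 0.2 N m): light pressing does not turn it and it stays where it is left. It can go 0.3 rad past the mark, to a stop.
- machine: The proofing unit; origin on the table under the spindle's axis. Its bridge, 203 mm above the table, is its highest part but for dial and spindle. Before the knob drops a push of 5 to 12 N on it is plenty; come down on it slowly (10 to 15 mm/s), as over 40 N of contact force damages the key.
- print_disc_center (a point): Printing disc lying flat in the steel tray, about 120 mm from the knob: black rubber, 68 mm across, 20 mm thick, bright hub to 26 mm; the point is its centre, 13 mm above its underside. Leave alone. The tray is 180 x 240 mm, 22 mm high, floor 4 mm thick, fixed.
- ink_tin: Closed ink tin, 68 mm across, 55 mm high, upright on the table; origin under its centre. Leave alone.
- wash_bottle: White wash bottle with a red cap, 60 mm across, 150 mm high, upright on the table; origin under its centre. Leave alone.
- ink_knife: Ink knife (spatula), 190 mm long, lying on the table near the robot's base, its length along its x. Leave alone.

How it is judged:
By the outcome, as a careful person would: the job done as asked, in the order asked, and still so for the second after the job is handed in, with the robot touching nothing.
It also fails if it takes over 67 s, if anything falls off the work surface, if the arm or the gripper's body presses on something with over 40 N, if the wrist force passes 120 N, or if a joint passes its speed limit or range.

## Robot

A 6-joint arm with a two-finger parallel gripper is mounted at the origin on the work surface. World frame = base frame: x ahead of the robot, y to its left, z up, the work surface at z = 0. Lengths are in m, angles in degrees, forces in N, time in s.
With the tool pointing down it reaches from about 0.4 to 0.825 m from the base axis. Payload 7 kg.
Tool frame: the origin (TCP) lies midway between the tips of the shut fingers; the grasp point (between the pads) lies r.grasp_offset behind it (r.grasp_offset is the distance from the TCP to the grasp point, in m); z points along the fingers, y is the direction in which the jaws open and shut (so a half turn about z gives the same grasp; the last joint's range is limited). The gripper opens to 88 mm and grips with 3 to 60 N. Pads are 19 mm wide; open, the fingers measure 130 mm over their backs; the gripper's body (78 mm by 193 mm) begins 47 mm behind the grasp point.
Start: joints at [-53.451, 20.546, 0.682, 0, -70.136, -16.507], TCP at [0.231, -0.634, 0.227] pointing down, gripper open.
Joint ranges: [-176.03, 176.03], [-82.01, 121.73], [-58.28, 71.71], [-173.87, 95.51], [-174.79, -0.11], [-173.66, 173.66]. Speed limits (degrees/s): [136.94, 136.94, 172.46, 180, 180, 180].

## Interface

Orientations are given as [roll, pitch, yaw] about the fixed x, y, z axes, in that order (R = Rz(yaw) Ry(pitch) Rx(roll)).
In Python, from plant import status, imaging, r gives the robot as it stands.
- The arm moves only by the tool apply_moves, never from a script. Its argument "moves" is a list of rows, each a list of 6 numbers: the shift along the tool's x, y, z in units of 200 mm (1.0 is 200 mm), then the turn, a rotation vector about the tool's x, y, z in units of 90 degrees (1.0 is 90 degrees). In form: [[tx, ty, tz, rx, ry, rz], ...]. A call has 1 to 12 rows; each row is the pose to reach, as a shift and turn from the pose measured when the call began, along the tool's axes at that moment; what a row does not reach only later rows make up. A row lasts 1/8 s, in which the tool goes at most 62.5 mm and 10.7 degrees, less where a joint would pass 70% of its speed; a pose out of reach is approached as far as the arm can. A call with a number of a shift or a turn outside -1 to 1 is refused whole. A call with a gripper value outside its range is refused whole. "hand" is the closure, from -1 (fully open) to 1 (shut), set as the call begins (left out, the last holds). The fingers move at their own pace and stop on an object; "grip_force" is the grip in N (left out, the last holds). Time passes only in rows, so rows that repeat a pose let the fingers close. It gives the time, the measured TCP pose, the force and the opening at its end, in the units of the state.
- status.get_state(): the state, without advancing time (a new reading comes with each control period).
- imaging.capture(name): name is "side" or "top"; returns (picture, depth): 480x640x3 uint8, blue, green, red; 480x640 float32, m along the optical axis (not along the pixel's ray), 0 where there is no reading.
- imaging.camera_info(name): a dict with "fx", "fy", "cx", "cy" (pixels), "k1" (the pictures are not rectified: a ray, as slopes to the right and down, at radius r is drawn at 1 + k1 r^2 times it, then the intrinsics apply), "T" (4x4, takes a point from camera to world coordinates). Camera axes: x right, y up, looking along -z (the intrinsics and any distortion apply to the point x, -y, -z); pixel columns grow to the right and rows downward; lengths in m; the calibration is good to about 2 mm. A picture is of the moment at which its call begins. camera_info takes no time and is no camera call.
- r.close_job(): hands the job in, once; it reports no verdict.
The state is a dict: "time_s": time; "joints": joint angles; "qd": joint speeds; "joint_torque": joint torques, N m; "tcp_pos": TCP position; "eef_rot": TCP orientation; "contact_force": force on the tool from outside, world axes, zero at the start; "moment": the same for the moment, N m; "gripper_width": finger opening in m.
Only numpy, scipy, OpenCV 4.12 (cv2) and the standard library are available. Lean on these libraries where they do the work, as an engineer would, in place of code of your own. Each camera call takes 0.05 s, during which the arm holds its last target.

## Working session

There is one attempt and no reset: what is moved stays moved. The work goes in short steps, Python scripts to look and compute and a tool call to move; the robot and the scene stay as the last step left them, time stands still between calls to the robot, and variables do not carry over. Pictures are saved under pics/ and viewed, and the job is handed in when it is done.

Besides the shell and the picture viewer there is one more tool, called after "Request:" as name([rows], argument=value, ...), one row to a line, values as JSON. apply_moves: Moves the arm, as the interface text tells. Its arguments: {"type":"object","properties":{"moves":{"type":"array","items":{"type":"array","items":{"type":"number"}}},"hand":{"type":"number"},"grip_force":{"type":"number"}},"required":["moves"]}

```bash
ls; mkdir -p pics
python3 - <<'E'
from plant import status, imaging, r
import cv2
print(status.get_state(), r.grasp_offset)
for n in("side","top"):
    p,d=imaging.capture(n); cv2.imwrite(f"pics/{n}0.png",p); print(imaging.camera_info(n))
    import numpy as np; np.save(f"pics/{n}0_d.npy",d)
E
```

```text
pics
{'time_s': 0.0, 'joints': array([-5.34533248e+01,  2.05900740e+01,  6.32235299e-01, -2.22065882e-02,
       -7.01355794e+01, -1.65058698e+01]), 'qd': array([ 0.10617738, -0.13069191,  0.13247054, -0.05223132, -0.01548953,
       -0.00078247]), 'joint_torque': array([ 8.84177389e-04, -5.82721925e+01,  2.93060660e+01,  6.99704200e+00,
        7.00753473e-03, -1.58020171e-04]), 'tcp_pos': array([ 0.2311113 , -0.63366051,  0.2256198 ]), 'eef_rot': array([ 1.79904500e+02, -6.52895629e-03, -1.59966752e+02]), 'contact_force': array([-0.26523967,  0.8725516 ,  0.47918524]), 'moment': array([-0.05093442, -0.00401267, -0.01786047]), 'gripper_width': 0.08779600608460551} 0.0188
{'fx': 569.889605144494, 'fy': 569.889605144494, 'cx': 326.75108016411133, 'cy': 237.70855528571175, 'k1': -0.07570149588868148, 'T': array([[-0.98532148,  0.11310456, -0.12786298,  0.41810735],
       [-0.17070312, -0.65905943,  0.73246236,  0.8053319 ],
       [-0.00142448,  0.74353751,  0.66869272,  0.92506636],
       [ 0.        ,  0.        ,  0.        ,  1.        ]])}
{'fx': 616.3172671490562, 'fy': 616.3172671490562, 'cx': 310.80740352374596, 'cy': 241.52173654078314, 'k1': -0.19942093837203353, 'T': array([[ 0.0201056 ,  0.99748832, -0.06791766,  0.51948647],
       [-0.99976985,  0.02056714,  0.00610318, -0.03649685],
       [ 0.00748472,  0.06777932,  0.99767226,  1.2156602 ],
       [ 0.        ,  0.        ,  0.        ,  1.        ]])}
```

View pics/top0.png

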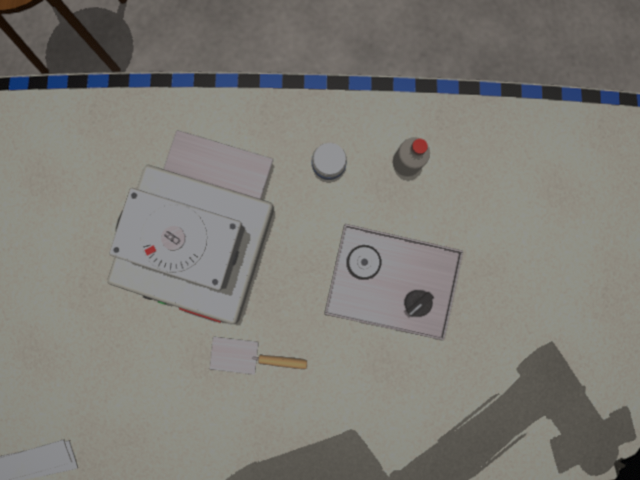

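View pics/side0.png

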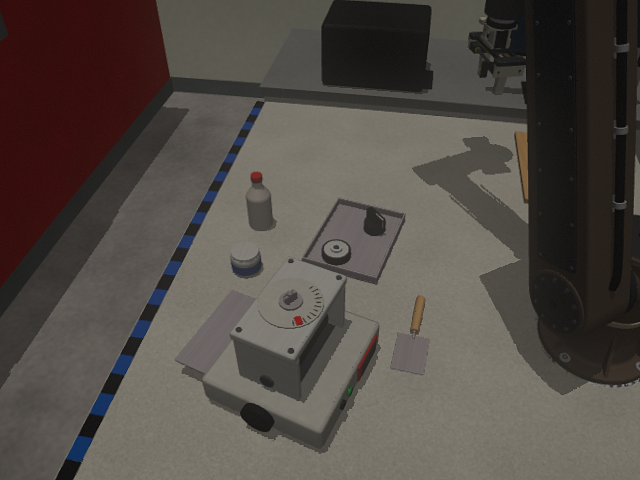

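The top view shows the knob at about (418,303) in the tray, the spindle at (173,238) and the red mark at (150,250). The side view shows the knob at (375,221), the spindle at (290,297) and the red mark at (298,321). I'll zoom in next.

```bash
cat > h.py <<'E'
import numpy as np, cv2
from plant import status, imaging, r
def ray(n,u,v):
    c=imaging.camera_info(n); K=np.array([[c['fx'],0,c['cx']],[0,c['fy'],c['cy']],[0,0,1]])
    p=cv2.undistortPoints(np.array([[[u,v]]],float),K,np.array([c['k1'],0,0,0.]))[0,0]
    T=c['T']; d=T[:3,:3]@np.array([p[0],-p[1],-1]); return T[:3,3],d
def onz(n,u,v,z):
    o,d=ray(n,u,v); return o+d*(z-o[2])/d[2]
def tri(a,b):
    (o1,d1),(o2,d2)=ray("top",*a),ray("side",*b)
    d1=d1/np.linalg.norm(d1);d2=d2/np.linalg.norm(d2)
    s=np.linalg.lstsq(np.c_[d1,-d2],o2-o1,rcond=None)[0]
    p,q=o1+d1*s[0],o2+d2*s[1]; return (p+q)/2,np.linalg.norm(p-q)
def proj(n,P):
    c=imaging.camera_info(n);T=c['T'];p=T[:3,:3].T@(np.asarray(P)-T[:3,3]);x,y=p[0]/-p[2],-p[1]/-p[2]
    f=1+c['k1']*(x*x+y*y);return c['fx']*x*f+c['cx'],c['fy']*y*f+c['cy']
def pts(P,D): return None
E
python3 - <<'E'
import cv2,numpy as np
a=cv2.imread('pics/top0.png');b=cv2.imread('pics/side0.png')
def crop(im,x,y,w,h,s): return cv2.resize(im[y:y+h,x:x+w],None,fx=s,fy=s,interpolation=cv2.INTER_CUBIC)
A=np.hstack([crop(a,393,278,50,50,8),crop(a,123,188,100,100,4)])
cv2.imwrite('pics/ztop.png',A)
B=np.hstack([crop(b,350,195,50,50,8),crop(b,240,250,100,100,4)])
cv2.imwrite('pics/zside.png',B)
E
```

```text
(no output)
```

View pics/ztop.png

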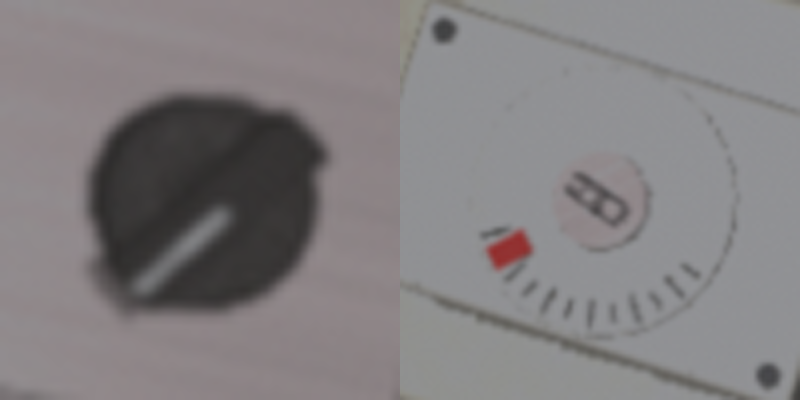

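View pics/zside.png

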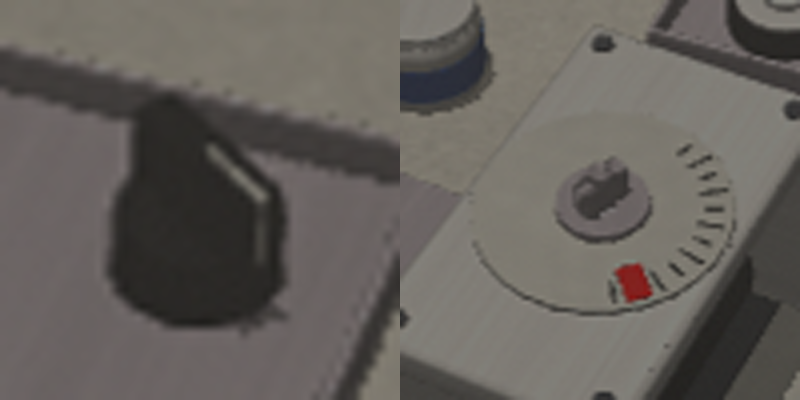

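Run:
```python
from h import *
a=cv2.imread('pics/top0.png');b=cv2.imread('pics/side0.png')
def cen(m): return cv2.moments(m.astype(np.uint8),True)
for n,im in(("top",a),("side",b)):
    i=im.astype(int); 
    m=(i[...,2]>100)&(i[...,1]<80)&(i[...,0]<80)
    k,l,s,c=cv2.connectedComponentsWithStats(m.astype(np.uint8))
    for j in range(1,k):
        if s[j,4]>20: print(n,"red",c[j],s[j],onz(n,*c[j],.206))
    # knob dark
    x,y=(418,303) if n=="top" else (375,221)
    g=cv2.cvtColor(im,cv2.COLOR_BGR2GRAY)
    mm=np.zeros_like(g);mm[y-30:y+30,x-30:x+30]=1
    m=((g<75)&(mm>0)).astype(np.uint8)
    k,l,s,c=cv2.connectedComponentsWithStats(m); j=1+np.argmax(s[1:,4]);print(n,"knob",c[j],s[j])
# depth views
d=np.load('pics/top0_d.npy')
def P(u,v):
    o,dd=ray("top",u,v); R=imaging.camera_info("top")['T'][:3,:3]
    t=d[v,u]; return o+dd*t  # dd has unit depth
for u,v in[(173,238),(170,235),(176,241),(165,230),(200,250),(418,303),(414,307),(422,297),(410,300),(428,305)]: print((u,v),P(u,v).round(4),d[v,u])
# height map of the knob
for v in range(286,322): print(v,' '.join('%3d'%(1000*P(u,v)[2]) for u in range(400,438)))
print()
for v in range(226,252): print(v,' '.join('%3d'%(1000*P(u,v)[2]) for u in range(158,190)))
```

```text
top red [419.52325581 145.69186047] [412 139  16  14 172] [ 0.75341432 -0.22214242  0.206     ]
top red [149.84210526 250.07017544] [145 246  11   9  57] [0.56848539 0.22427733 0.206     ]
top red [199.51162791 314.8255814 ] [179 308  42  14  86] [0.46382349 0.13763145 0.206     ]
top knob [418.29562044 302.15693431] [405 290  28  26 548]
side red [255.78181818 174.52727273] [251 172  11   6  55] [ 0.74136092 -0.15731536  0.206     ]
side red [297.95081967 320.14754098] [294 316   9  10  61] [0.56755348 0.22339667 0.206     ]
side red [366.8        351.41666667] [358 335  18  33  60] [0.44953624 0.26664127 0.206     ]
side knob [373.67438692 218.35013624] [345 200  58  37 734]
(173, 238) [0.5879 0.181  0.2272] 0.9894566
(170, 235) [0.5923 0.1851 0.2322] 0.98479635
(176, 241) [ 0.5195 -0.0365  1.2157] 0.0
(165, 230) [0.6021 0.199  0.2094] 1.0081321
(200, 250) [0.5703 0.1393 0.2083] 1.0073962
(418, 303) [ 0.486  -0.2493  0.0523] 1.1597005
(414, 307) [ 0.4784 -0.2414  0.0542] 1.1572266
(422, 297) [ 0.4974 -0.258   0.0462] 1.1665778
(410, 300) [ 0.4909 -0.2383  0.026 ] 1.1861442
(428, 30
[... 5675 characters left out ...]
10 206 209 205 209 204 204 202 209 212 213 212 213 211 214 211 212 210 207 204 208 209 204 208 207 206 207 204 208
227 208 203 206 202 205 207 205 206 205 208 210 207 211 207 210 210 211 209 211 211 210 210 207 209 207 203 207 205 205 205 203 208
228 205 205 206 205 208 207 205 208 209 212 207 209 211 211 210 211 211 210 211 212 207 210 213 205 207 204 206 206 205 206 209 206Traceback (most recent call last):
  File "<stdin>", line 25, in <module>
  File "<stdin>", line 25, in <genexpr>
  File "<stdin>", line 19, in P
  File "h.py", line 4, in ray
    c=imaging.camera_info(n); K=np.array([[c['fx'],0,c['cx']],[0,c['fy'],c['cy']],[0,0,1]])
ValueError: time passes only in moves, steps and waits
```

```bash
python3 - <<'E'
import re
s=open('h.py').read()
s=s.replace("def ray","""import functools,pickle,os
@functools.lru_cache(None)
def cam(n):
    f=f'cam_{n}.pkl'
    if not os.path.exists(f): pickle.dump(imaging.camera_info(n),open(f,'wb'))
    return pickle.load(open(f,'rb'))
def ray""").replace("c=imaging.camera_info(n)","c=cam(n)").replace("def pts(P,D): return None","""
def cloud(n,d,x0,x1,y0,y1):
    c=cam(n); K=np.array([[c['fx'],0,c['cx']],[0,c['fy'],c['cy']],[0,0,1]])
    u,v=np.meshgrid(np.arange(x0,x1),np.arange(y0,y1))
    p=cv2.undistortPoints(np.stack([u,v],-1).reshape(-1,1,2).astype(float),K,np.array([c['k1'],0,0,0.])).reshape(-1,2)
    t=d[y0:y1,x0:x1].reshape(-1)
    q=np.c_[p[:,0],-p[:,1],-np.ones(len(p))]*t[:,None]
    return (q@c['T'][:3,:3].T+c['T'][:3,3]).reshape(y1-y0,x1-x0,3)
""")
open('h.py','w').write(s)
E
cat > m.py <<'E'
from h import *
d=np.load('pics/top0_d.npy')
C=cloud("top",d,400,438,286,322); z=C[...,2]
m=(z>.049)&(z<.1); p=C[m]
print("bar rect",cv2.minAreaRect((p[:,:2]*1000).astype(np.float32)),p[:,2].mean())
mu=p[:,:2].mean(0); w,V=np.linalg.eigh(np.cov((p[:,:2]-mu).T)); ax=V[:,1]; print("pca",mu,np.degrees(np.arctan2(ax[1],ax[0])))
m=(z>.022)&(z<.034); q=C[m]; 
print("body rect",cv2.minEnclosingCircle((C[(z>.021)&(z<.045)][:,:2]*1000).astype(np.float32)))
C=cloud("top",d,120,225,190,290);z=C[...,2]
m=(z>.217)&(z<.3); p=C[m]
print("blade n",m.sum(),p.mean(0)); 
for v in range(40,58): print(v+190,' '.join('%3d'%min(999,1000*x) for x in z[v,44:66]))
mu=p[:,:2].mean(0); w,V=np.linalg.eigh(np.cov((p[:,:2]-mu).T)); ax=V[:,1]; print("pca",np.degrees(np.arctan2(ax[1],ax[0])),w)
print(cv2.minAreaRect((p[:,:2]*1000).astype(np.float32)))
mc=(z>.2085)&(z<.214)
print('dial face z',np.median(z[10:40,20:80]))
E
python3 m.py
```

```text
bar rect ((484.7203369140625, -253.81521606445312), (14.093347549438477, 55.46094512939453), 41.69160079956055) 0.05431650302405508
pca [ 0.48479825 -0.25388028] 132.58659962723547
body rect ((483.31365966796875, -254.317626953125), 28.07436180114746)
blade n 96 [0.58967935 0.18403301 0.22633448]
230 211 209 212 210 211 213 212 210 211 209 214 207 210 210 211 210 211 210 205 209 205 211
231 211 210 209 223 225 208 208 211 209 210 211 211 209 209 209 209 209 211 206 205 208 207
232 210 212 224 224 225 226 216 208 208 209 206 208 209 209 210 210 208 210 208 207 209 202
233 211 226 225 221 225 224 225 224 214 211 214 213 212 211 999 208 208 209 207 208 203 207
234 209 225 224 226 221 229 230 228 230 212 210 209 209 211 209 209 210 210 212 210 210 209
235 224 226 226 223 228 232 232 230 229 229 223 211 210 214 212 212 212 209 211 208 210 209
236 210 225 226 225 230 231 231 231 230 230 223 223 211 209 210 210 209 213 208 212 210 208
237 210 211 227 222 227 230 229 232 230 228 225 224 222 223 211 210 208 210 212 209 214 205
238 213 208 210 215 230 228 234 227 233 227 224 225 223 222 228 21
[... 341 characters left out ...]
 224 225 224 224 218 212 207 209 211 208 212 206 209
243 210 211 210 208 211 211 210 208 209 207 999 225 214 215 211 210 210 208 210 206 209 208
244 210 212 209 210 207 209 210 215 209 209 210 209 211 212 213 209 207 207 212 206 208 207
245 209 211 208 210 214 209 210 210 209 211 209 211 213 209 209 210 211 208 206 205 203 207
246 211 211 205 213 211 210 207 211 211 210 210 211 210 214 211 212 212 208 209 205 209 206
247 205 206 209 211 209 210 213 208 210 208 212 214 212 211 999 206 210 206 206 205 205 207
pca 57.850831075953764 [9.12162239e-06 5.01827464e-05]
((589.7124633789062, 184.59796142578125), (23.94932746887207, 10.309835433959961), 57.64735412597656)
dial face z 0.2056468767054902
```

```bash
cat > m2.py <<'E'
from h import *
d=np.load('pics/side0_d.npy')
C=cloud("side",d,340,410,190,250); z=C[...,2]
m=(z>.050)&(z<.07); p=C[m];print(len(p))
print("bar rect",cv2.minAreaRect((p[:,:2]*1000).astype(np.float32)),p[:,2].mean(),z[z<.1].max())
C=cloud("side",d,240,340,250,350);z=C[...,2]
m=(z>.220)&(z<.3); p=C[m]
print("blade n",m.sum(),cv2.minAreaRect((p[:,:2]*1000).astype(np.float32)))
d=np.load('pics/top0_d.npy')
for n,x0,x1,y0,y1 in(("top",120,225,190,290),("side",240,340,250,350)):
    C=cloud(n,np.load(f'pics/{n}0_d.npy'),x0,x1,y0,y1);z=C[...,2]
    p=C[(z>.2282)&(z<.25)]; print(n,"nose",len(p),np.median(p,0),(p.max(0)+p.min(0))/2,np.ptp(p,axis=0))
    g=cv2.cvtColor(cv2.imread(f'pics/{n}0.png'),cv2.COLOR_BGR2HSV)[y0:y1,x0:x1]
    print(g[45:55,45:60,1])
E
python3 m2.py
```

```text
121
bar rect ((484.6071472167969, -254.103759765625), (19.6701717376709, 57.39275360107422), 39.05985641479492) 0.05469675446874178 0.059516265663548285
blade n 92 ((588.9815063476562, 186.25184631347656), (25.222373962402344, 12.154370307922363), 59.8865966796875)
top nose 27 [0.59071784 0.18431024 0.23024618] [0.59005589 0.180674   0.23151319] [0.00839477 0.0162249  0.00651031]
[[11 15 14 13 13 11 12 13 11  7  8  9 14 12 14]
 [11 12 13 13 10  9 10 15 12  9  8  9 11 14 16]
 [14 15 13 11 11  9 10 12 13 11 11 11 14 16 17]
 [14 14 14 12 13 11 12 13 12 11 12 11 13 15 15]
 [14 13 11 15  9 13 14 11 12 15 12 13 10 12 14]
 [14 14 12 11  6  7 12 13 17 15 14 13 12 12 13]
 [12 12 14 14  9 10 10  8 13 14 15 13 15 13 13]
 [14 14 14 16 14 14 11  8 12 12 13 13 15 11 13]
 [16 14 16 16 14 14 14 14 14 15 12 13 12 13 12]
 [16 16 14 14 14 16 16 16 14 15 14 14 15 13 13]]
side nose 23 [0.5887443  0.18760245 0.23054428] [0.58855583 0.18675556 0.23084254] [0.00903088 0.0072488  0.0052785 ]
[[22 17 18 19 18 22 19 17 22 21 18 18 18 19 19]
 [16 17 15 20 20 20 21 21 21 21 21 22 18 16 21]
 [19 20 20 20 19 17 21 21 21 21 22 22 19 20 19]
 [19 18 17 20 26 21 26 21 21 26 22 21 19 19 19]
 [21 21 21 26 22 17 21 21 18 22 17 19 19 19 19]
 [21 21 21 17 17 21 17 18 21 21 17 19 19 19 19]
 [22 21 21 21 17 17 18 21 19 18 19 19 17 19 17]
 [21 20 25 21 26 23 13  9 11 17 19 17 17 17 19]
 [18 16 21 22 18 10 14 17 17 17 19 19 17 17 17]
 [20 20 21 13 20 15 19 17 19 17 17 17 17 17 17]]
```

```bash
cat > go.py <<'E'
import sys
from h import *
from scipy.spatial.transform import Rotation as R
# usage: go.py x y z yaw
def go(x,y,z,yaw):
    s=status.get_state(); Rc=R.from_euler('xyz',s['eef_rot'],degrees=True); Rt=R.from_euler('xyz',[180,0,yaw],degrees=True)
    t=Rc.inv().apply(np.array([x,y,z])-s['tcp_pos'])/.2; w=(Rc.inv()*Rt).as_rotvec(degrees=True)/90
    print('t',round(s['time_s'],2),'row',np.r_[t,w].round(4).tolist(),'pos',s['tcp_pos'].round(4),s['eef_rot'].round(2),'F',s['contact_force'].round(1),'M',s['moment'].round(2),'w',round(s['gripper_width'],4))
if __name__=='__main__': go(*map(float,sys.argv[1:]))
E
python3 go.py .486 -.2554 .13 -48
```

```text
t 0.1 row [-1.8452, 1.3399, 0.4804, 0.0007, 0.0009, -1.2441] pos [ 0.2312 -0.6337  0.2257] [ 1.7991e+02 -1.0000e-02 -1.5997e+02] F [-0.7  1.   0.1] M [ 0.04 -0.   -0.03] w 0.0874
```

Request:
apply_moves([
  [-0.92,0.67,0.1,0,0,-0.62],
  [-0.92,0.67,0.1,0,0,-0.62],
  [-0.92,0.67,0.1,0,0,-0.62],
  [-0.92,0.67,0.1,0,0,-0.62],
  [-0.92,0.67,0.1,0,0,-0.62],
  [-0.92,0.67,0.1,0,0,-0.62],
], hand=-1)

```text
time_s: 0.85
tcp_pos: [0.3584, -0.4442, 0.2057]
eef_rot: [179.9, 0.1, -104.1]
contact_force: [0.1, 0.0, 0.5]
gripper_width: 0.0875
```

```bash
python3 go.py .486 -.2554 .10 -48.3
```

```text
t 0.85 row [-1.0701, -0.3902, 0.5297, 0.0003, 0.0012, -0.6196] pos [ 0.3584 -0.4442  0.2057] [ 1.7993e+02  8.0000e-02 -1.0406e+02] F [0.1 0.  0.5] M [-0.05  0.06 -0.04] w 0.0875
```

Request:
apply_moves([
  [-1,-0.36,0.2,0,0,-0.62],
  [-1,-0.36,0.2,0,0,-0.62],
  [-1,-0.36,0.3,0,0,-0.62],
  [-1,-0.36,0.4,0,0,-0.62],
  [-1,-0.36,0.4,0,0,-0.62],
  [-1,-0.36,0.4,0,0,-0.62],
  [-1,-0.36,0.4,0,0,-0.62],
])

```text
time_s: 1.72
tcp_pos: [0.4765, -0.268, 0.1256]
eef_rot: [180.0, 0.1, -48.5]
contact_force: [0.0, 0.1, 0.4]
gripper_width: 0.088
```

```bash
python3 go.py .486 -.2554 .032 -48.3
```

```text
t 1.73 row [-0.0147, -0.0773, 0.4681, 0.0, 0.0015, -0.0021] pos [ 0.4765 -0.268   0.1256] [ 1.800e+02  1.300e-01 -4.849e+01] F [0.  0.1 0.4] M [0.02 0.13 0.03] w 0.088
```

Request:
apply_moves([
  [-0.015,-0.077,0,0,0.0015,-0.002],
  [-0.015,-0.077,0.1,0,0.0015,-0.002],
  [-0.015,-0.077,0.2,0,0.0015,-0.002],
  [-0.015,-0.077,0.3,0,0.0015,-0.002],
  [-0.015,-0.077,0.37,0,0.0015,-0.002],
  [-0.015,-0.077,0.42,0,0.0015,-0.002],
  [-0.015,-0.077,0.45,0,0.0015,-0.002],
  [-0.015,-0.077,0.466,0,0.0015,-0.002],
  [-0.015,-0.077,0.466,0,0.0015,-0.002],
])

```text
time_s: 2.85
tcp_pos: [0.4861, -0.2554, 0.0326]
eef_rot: [-180.0, -0.0, -48.3]
contact_force: [-0.1, 0.3, 1.0]
gripper_width: 0.0876
```

```bash
python3 go.py .486 -.2554 .032 -48.3
python3 - <<'E'
from h import *
for n,x,y,w,h in(("top",378,263,80,80),("side",335,170,80,80)):
    p,d=imaging.capture(n); cv2.imwrite(f"pics/{n}1.png",cv2.resize(p[y:y+h,x:x+w],None,fx=5,fy=5,interpolation=cv2.INTER_CUBIC))
a=np.hstack([cv2.imread("pics/top1.png"),cv2.imread("pics/side1.png")]);cv2.imwrite("pics/g1.png",a)
E
```

```text
t 2.85 row [-0.0003, 0.0002, 0.0028, -0.0001, -0.0002, -0.0002] pos [ 0.4861 -0.2554  0.0326] [-1.7999e+02 -2.0000e-02 -4.8320e+01] F [-0.1  0.3  1. ] M [0.01 0.18 0.  ] w 0.0876
```

View pics/g1.png

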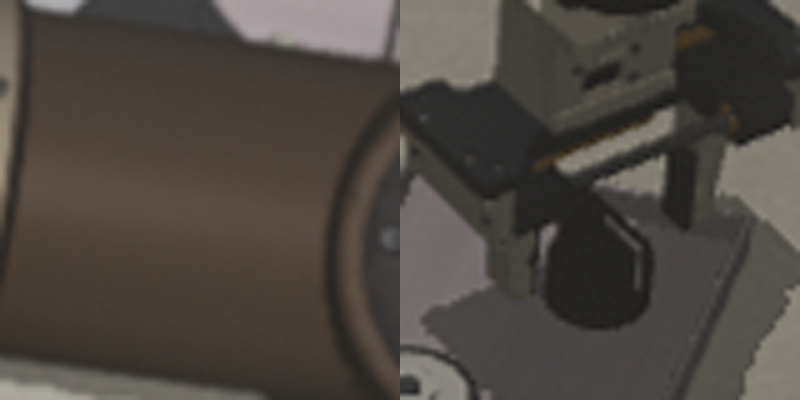

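Request:
apply_moves([
  [0,0,0,0,0,0],
  [0,0,0,0,0,0],
  [0,0,0,0,0,0],
  [0,0,0,0,0,0],
  [0,0,0,0,0,0],
  [0,0,0,0,0,0],
  [0,0,0,0,0,0],
  [0,0,0,0,0,0],
], hand=1, grip_force=40)

```text
time_s: 3.95
tcp_pos: [0.4861, -0.2555, 0.0328]
eef_rot: [-180.0, -0.0, -48.3]
contact_force: [-0.3, -0.8, -0.5]
gripper_width: 0.0147
```

```bash
python3 go.py .486 -.2554 .032 -48.3
```

```text
t 3.95 row [-0.0008, 0.0003, 0.0041, -0.0002, -0.0004, -0.0001] pos [ 0.4861 -0.2555  0.0328] [-1.7998e+02 -3.0000e-02 -4.8310e+01] F [-0.3 -0.8 -0.5] M [-0.15  0.12  0.  ] w 0.0147
```

Request:
apply_moves([
  [0,0,-0.05,0,0,0],
  [0,0,-0.2,0,0,0],
  [0,0,-0.5,0,0,0],
  [0,0,-0.8,0,0,0],
  [0,0,-1,0,0,0],
  [0,0,-1,0,0,0],
  [0,0,-1,0,0,0],
])

```text
time_s: 4.82
tcp_pos: [0.4853, -0.2551, 0.2324]
eef_rot: [-180.0, 0.0, -48.3]
contact_force: [-0.7, -0.0, -2.0]
gripper_width: 0.0146
```

```bash
python3 go.py .5895 .185 .30 -32.2
```

```text
t 4.83 row [-1.2974, -1.8524, -0.337, -0.0003, 0.0002, -0.1792] pos [ 0.4853 -0.2551  0.2324] [-1.7998e+02  2.0000e-02 -4.8320e+01] F [-0.7 -0.  -2. ] M [0.01 0.19 0.02] w 0.0146
```

Request:
apply_moves([
  [-0.2,-0.28,-0.36,0,0,-0.09],
  [-0.4,-0.55,-0.36,0,0,-0.09],
  [-0.55,-0.8,-0.36,0,0,-0.09],
  [-0.65,-0.93,-0.36,0,0,-0.09],
  [-0.65,-0.93,-0.36,0,0,-0.09],
])

```text
time_s: 5.45
tcp_pos: [0.538, -0.0307, 0.3027]
eef_rot: [179.9, 0.1, -40.0]
contact_force: [-0.5, 0.2, -2.7]
gripper_width: 0.0151
```

```bash
python3 go.py .5895 .185 .29 -32.2
```

```text
t 5.45 row [-0.4948, -0.9923, 0.063, 0.0009, 0.0016, -0.0861] pos [ 0.538  -0.0307  0.3027] [ 1.7991e+02  1.4000e-01 -3.9950e+01] F [-0.5  0.2 -2.7] M [-0.14  0.2  -0.01] w 0.0151
```

Request:
apply_moves([
  [-0.15,-0.3,0,0,0,-0.03],
  [-0.28,-0.56,0.03,0,0,-0.06],
  [-0.4,-0.8,0.06,0,0,-0.086],
  [-0.48,-0.95,0.06,0.001,0.0015,-0.086],
  [-0.495,-0.99,0.06,0.001,0.0015,-0.086],
  [-0.495,-0.99,0.06,0.001,0.0015,-0.086],
  [-0.495,-0.99,0.06,0.001,0.0015,-0.086],
])

```text
time_s: 6.32
tcp_pos: [0.589, 0.1833, 0.2904]
eef_rot: [180.0, 0.0, -32.3]
contact_force: [-0.1, 1.0, -0.7]
gripper_width: 0.0149
```

```bash
python3 go.py .5895 .185 .27 -32.2
python3 - <<'E'
from h import *
for n,x,y,w,h in(("top",123,188,100,100),("side",240,210,100,100)):
    p,d=imaging.capture(n); np.save(f'pics/{n}2_d.npy',d);cv2.imwrite(f"pics/{n}2f.png",p); cv2.imwrite(f"pics/{n}2.png",cv2.resize(p[y:y+h,x:x+w],None,fx=4,fy=4,interpolation=cv2.INTER_CUBIC))
a=np.hstack([cv2.imread("pics/top2.png"),cv2.imread("pics/side2.png")]);cv2.imwrite("pics/g2.png",a)
E
```

```text
t 6.33 row [-0.0021, -0.0086, 0.1018, 0.0003, 0.0003, -0.0009] pos [0.589  0.1833 0.2904] [ 1.7997e+02  3.0000e-02 -3.2280e+01] F [-0.1  1.  -0.7] M [-0.11  0.12 -0.02] w 0.0149
```

View pics/g2.png

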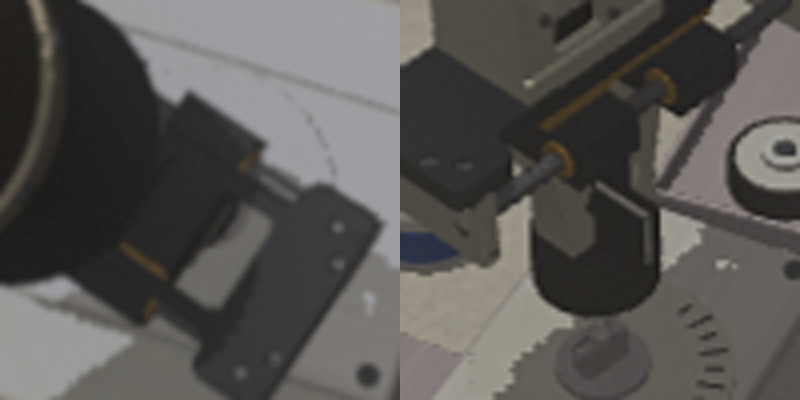

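Run:
```python
from h import *
im=cv2.imread('pics/side2f.png'); g=cv2.cvtColor(im,cv2.COLOR_BGR2GRAY)
for v in range(264,288,2): print(v,g[v,266:312].tolist())
im0=cv2.cvtColor(cv2.imread('pics/side0.png'),cv2.COLOR_BGR2GRAY)
print('collar s')
for v in range(296,312,2): print(v,im0[v,270:312].tolist())
print(proj("side",[.589,.1833,.2736]),proj("side",[.589,.1833,.2616]),proj("side",[.589,.1833,.2856]),'sp',proj("side",[.5895,.185,.210]),proj("side",[.5895,.185,.231]))
```

```text
264 [153, 152, 148, 147, 148, 153, 123, 81, 70, 71, 70, 70, 69, 70, 69, 74, 74, 72, 72, 72, 74, 72, 52, 39, 35, 36, 36, 36, 37, 36, 38, 36, 36, 43, 55, 62, 52, 39, 27, 142, 155, 152, 151, 151, 148, 139]
266 [150, 148, 146, 147, 151, 154, 89, 60, 73, 73, 72, 71, 70, 70, 70, 69, 73, 73, 73, 73, 73, 74, 58, 40, 36, 37, 37, 37, 36, 36, 37, 36, 38, 37, 38, 70, 58, 38, 27, 140, 153, 151, 152, 152, 152, 151]
268 [151, 148, 147, 148, 149, 152, 91, 34, 57, 73, 73, 72, 71, 71, 71, 70, 72, 72, 72, 73, 73, 74, 59, 40, 36, 37, 37, 37, 36, 38, 37, 37, 36, 36, 34, 70, 60, 39, 27, 140, 155, 152, 152, 150, 149, 152]
270 [152, 147, 146, 146, 149, 154, 93, 34, 37, 38, 44, 59, 71, 73, 73, 71, 71, 71, 73, 73, 74, 74, 54, 39, 37, 35, 35, 36, 37, 36, 37, 37, 38, 36, 35, 70, 65, 42, 28, 108, 149, 153, 151, 152, 152, 154]
272 [150, 147, 146, 147, 147, 153, 93, 33, 39, 39, 39, 38, 39, 45, 59, 72, 73, 74, 74, 72, 55, 41, 37, 37, 35, 37, 38, 37, 36, 37, 37, 35, 37, 36, 34, 71, 68, 43, 28, 107, 148, 152, 152, 154, 157, 158]
274 [149, 147, 146, 147, 149, 152, 96, 40, 37, 40, 38, 39, 38, 39, 38, 39, 46, 53, 44, 37
[... 2560 characters left out ...]
23, 123, 124, 124, 123, 124, 123, 99, 67, 66, 71, 88, 95, 104, 105, 104, 105, 97, 87, 81, 68, 56, 59, 108, 124, 122, 120, 119, 119, 120, 120, 120, 119, 119, 119, 119, 119]
310 [121, 121, 122, 122, 122, 122, 123, 122, 122, 122, 122, 123, 125, 125, 124, 124, 89, 68, 67, 63, 80, 87, 86, 73, 110, 121, 122, 123, 122, 120, 121, 121, 121, 121, 121, 120, 120, 120, 120, 120, 121, 121]
(np.float64(288.5321731100185), np.float64(272.0799107946975)) (np.float64(288.8788667936962), np.float64(277.29399964994934)) (np.float64(288.17977828427905), np.float64(266.7720853295371)) sp (np.float64(289.79667434936016), np.float64(299.4075555768442)) (np.float64(289.21851833041353), np.float64(290.8896092398918))
```

Run:
```python
from h import *
im=cv2.cvtColor(cv2.imread('pics/side2f.png'),cv2.COLOR_BGR2GRAY)
im0=cv2.cvtColor(cv2.imread('pics/side0.png'),cv2.COLOR_BGR2GRAY)
for u in(284,287,290,293): print(u,'knob 282..',im[282:294,u].tolist(),'collar 303..',im0[303:314,u].tolist(),'collar back 284..',im0[284:298,u].tolist())
n=np.array([-.266,.964])
c=np.array([.589,.1833]);print('knob front',proj("side",[*(c+.026*n),.2616]))
for y in(.184,.185,.186):
    c=np.array([.5892,y]);print(y,'collar front top',proj("side",[*(c+.02*n),.210]),'base',proj("side",[*(c+.02*n),.206]),'back',proj("side",[*(c-.02*n),.210]), 'nosefront',proj("side",[*(c+.005*n),.231]))
a=cv2.imread('pics/side0.png')[275:320,265:325];cv2.imwrite('pics/zs.png',cv2.resize(a,None,fx=10,fy=10,interpolation=cv2.INTER_NEAREST))
a=cv2.imread('pics/top0.png')[215:260,145:205];cv2.imwrite('pics/zt.png',cv2.resize(a,None,fx=10,fy=10,interpolation=cv2.INTER_NEAREST))
```

```text
284 knob 282.. [38, 38, 38, 39, 39, 37, 39, 92, 94, 93, 90, 80] collar 303.. [94, 103, 104, 104, 103, 66, 82, 124, 124, 124, 123] collar back 284.. [122, 120, 121, 120, 120, 122, 124, 123, 117, 105, 104, 88, 68, 88]
287 knob 282.. [38, 38, 38, 39, 39, 38, 36, 70, 94, 82, 74, 77] collar 303.. [58, 58, 104, 106, 107, 95, 60, 68, 123, 122, 121] collar back 284.. [122, 122, 121, 120, 120, 122, 124, 103, 91, 92, 67, 66, 99, 85]
290 knob 282.. [38, 38, 39, 39, 38, 37, 35, 74, 87, 82, 83, 86] collar 303.. [104, 95, 101, 102, 102, 104, 61, 80, 122, 122, 122] collar back 284.. [122, 122, 121, 121, 121, 122, 112, 107, 102, 98, 100, 67, 61, 58]
293 knob 282.. [38, 38, 38, 38, 39, 36, 52, 76, 79, 78, 77, 68] collar 303.. [103, 101, 101, 103, 103, 87, 58, 73, 121, 123, 121] collar back 284.. [122, 122, 123, 121, 123, 97, 98, 99, 99, 69, 55, 57, 59, 59]
knob front (np.float64(289.680912066172), np.float64(289.05112028203075))
0.184 collar front top (np.float64(290.71434073405084), np.float64(307.9930298584126)) base (np.float64(290.82183821076296), np.float64(309.58473125394323)) back (np.float64(289.50699992391117), np.float64(290.25767640842616)) nosefront (np.float64(289.6789485363981), np.float64(292.69912900039577))
0.185 collar front top (np.float64(290.58348688201863), np.float64(308.4457528822702)) base (np.float64(290.69145625296767), np.float64(310.03733172910773)) back (np.float64(289.3790552336352), np.float64(290.6838613155148)) nosefront (np.float64(289.54671685254806), np.float64(293.1419451977606))
0.186 collar front top (np.float64(290.452437199068), np.float64(308.8991591684342)) base (np.float64(290.56087983367235), np.float64(310.4906128152396)) back (np.float64(289.25092379223025), np.float64(291.11067497437153)) nosefront (np.float64(289.41428561172444), np.float64(293.58543664520954))
```

View pics/zs.png

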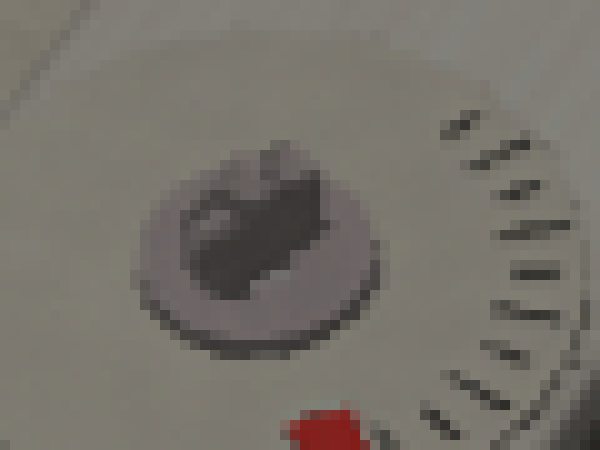

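View pics/zt.png

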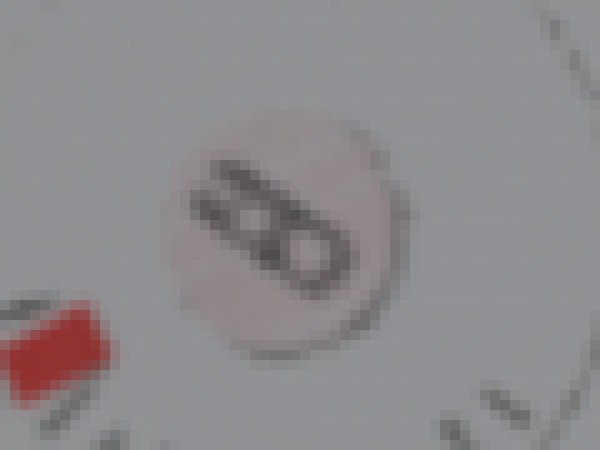

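```bash
python3 - <<'E'
from h import *
print(onz("top",172.4,237.5,.21),onz("side",290.3,299.1,.21))
E
python3 go.py .5892 .1850 .265 -32.2
```

```text
[0.58989033 0.18587625 0.21      ] [0.58881746 0.18418146 0.21      ]
t 6.42 row [-0.0036, -0.0069, 0.1291, -0.0002, 0.0001, -0.001] pos [0.5891 0.1834 0.2908] [-1.7998e+02  1.0000e-02 -3.2290e+01] F [ 0.4  0.3 -0.7] M [-0.03  0.19 -0.04] w 0.0148
```

Request:
apply_moves([
  [-0.004,-0.007,0.03,0,0,-0.008],
  [-0.004,-0.007,0.06,0,0,-0.008],
  [-0.004,-0.007,0.09,0,0,-0.008],
  [-0.004,-0.007,0.12,0,0,-0.008],
  [-0.004,-0.007,0.13,0,0,-0.008],
  [-0.004,-0.007,0.138,0,0,-0.008],
  [-0.004,-0.007,0.146,0,0,-0.008],
  [-0.004,-0.007,0.154,0,0,-0.008],
])

```text
time_s: 7.42
tcp_pos: [0.5892, 0.1851, 0.2601]
eef_rot: [-180.0, -0.0, -31.6]
contact_force: [-0.2, 0.0, -1.6]
gripper_width: 0.0147
```

```bash
python3 go.py .5893 .1850 .25 -31.5
```

```text
t 7.42 row [0.0005, 0.0001, 0.0504, -0.0004, -0.0, -0.0008] pos [0.5892 0.1851 0.2601] [-179.97   -0.    -31.57] F [-0.2  0.  -1.6] M [-0.02  0.16  0.04] w 0.0147
```

Request:
apply_moves([
  [0,0,0.007,0,0,0],
  [0,0,0.014,0,0,0],
  [0,0,0.021,0,0,0],
  [0,0,0.028,0,0,0],
  [0,0,0.035,0,0,0],
  [0,0,0.042,0,0,0],
])

```text
time_s: 8.18
tcp_pos: [0.5892, 0.1851, 0.2516]
eef_rot: [-180.0, -0.0, -31.6]
contact_force: [0.5, -0.9, -2.3]
gripper_width: 0.0146
```

```bash
python3 go.py .5893 .1850 .245 -31.5
```

```text
t 8.18 row [0.0007, 0.0002, 0.0328, -0.0004, -0.0, -0.0007] pos [0.5892 0.1851 0.2516] [-179.97   -0.    -31.57] F [ 0.5 -0.9 -2.3] M [-0.06  0.16  0.01] w 0.0146
```

Request:
apply_moves([
  [0,0,0.006,0,0,0],
  [0,0,0.012,0,0,0],
  [0,0,0.018,0,0,0],
  [0,0,0.023,0,0,0],
])

```text
time_s: 8.68
tcp_pos: [0.5892, 0.1851, 0.2469]
eef_rot: [-180.0, -0.0, -31.6]
contact_force: [-0.7, 0.3, -1.6]
gripper_width: 0.0145
```

```bash
python3 go.py .5893 .1850 .245 -31.5
```

```text
t 8.68 row [0.0007, 0.0003, 0.0096, -0.0004, -0.0, -0.0007] pos [0.5892 0.1851 0.2469] [-179.97   -0.    -31.56] F [-0.7  0.3 -1.6] M [-0.    0.21 -0.01] w 0.0145
```

Request:
apply_moves([
  [0,0,0.004,0,0,0],
  [0,0,0.008,0,0,0],
  [0,0,0.012,0,0,0],
])

```text
time_s: 9.05
tcp_pos: [0.5892, 0.1851, 0.2445]
eef_rot: [-180.0, -0.0, -31.6]
contact_force: [0.0, -0.2, -1.9]
gripper_width: 0.0142
```

```bash
python3 go.py .5893 .1850 .2388 -31.5
```

```text
t 9.05 row [0.0007, 0.0003, 0.0283, -0.0004, -0.0, -0.0007] pos [0.5892 0.1851 0.2445] [-179.97   -0.    -31.57] F [ 0.  -0.2 -1.9] M [-0.    0.2   0.02] w 0.0142
```

Request:
apply_moves([
  [0,0,0.006,0,0,0],
  [0,0,0.012,0,0,0],
  [0,0,0.018,0,0,0],
  [0,0,0.022,0,0,0],
])

```text
time_s: 9.55
tcp_pos: [0.5892, 0.1851, 0.24]
eef_rot: [-180.0, 0.0, -31.6]
contact_force: [0.4, 0.3, -1.1]
gripper_width: 0.0149
```

```bash
python3 go.py .5893 .1850 .2388 -31.5
```

```text
t 9.55 row [0.0007, 0.0001, 0.0059, -0.0003, 0.0, -0.0008] pos [0.5892 0.1851 0.24  ] [-179.97    0.    -31.57] F [ 0.4  0.3 -1.1] M [0.   0.2  0.02] w 0.0149
```

Request:
apply_moves([
  [0,0,0.003,0,0,0],
  [0,0,0.006,0,0,0],
  [0,0,0.009,0,0,0],
])

```text
time_s: 9.93
tcp_pos: [0.5892, 0.1851, 0.2388]
eef_rot: [-180.0, -0.0, -31.6]
contact_force: [-3.4, 0.4, 5.9]
gripper_width: 0.0146
```

```bash
python3 go.py .5893 .1850 .2388 -31.5
```

```text
t 9.93 row [0.0005, 0.0004, 0.0002, -0.0006, -0.0002, -0.0006] pos [0.5892 0.1851 0.2388] [-1.7995e+02 -2.0000e-02 -3.1560e+01] F [-3.4  0.4  5.9] M [0.01 1.49 0.01] w 0.0146
```

Request:
apply_moves([
  [0,0,-0.001,0,0,0.04],
  [0,0,-0.001,0,0,0.08],
  [0,0,-0.001,0,0,0.12],
  [0,0,-0.001,0,0,0.16],
  [0,0,-0.001,0,0,0.2],
  [0,0,-0.001,0,0,0.24],
  [0,0,-0.001,0,0,0.28],
  [0,0,-0.001,0,0,0.31],
  [0,0,-0.001,0,0,0.33],
  [0,0,-0.001,0,0,0.33],
  [0,0,-0.001,0,0,0.33],
])

```text
time_s: 11.3
tcp_pos: [0.589, 0.1855, 0.2389]
eef_rot: [-180.0, 0.0, -61.2]
contact_force: [-3.3, 4.3, -0.3]
gripper_width: 0.0147
```

```bash
python3 go.py .5893 .1850 .2388 -61.3
python3 - <<'E'
from h import *
p,d=imaging.capture("side"); cv2.imwrite("pics/side3f.png",p); x,y,w,h=250,240,90,90
cv2.imwrite("pics/g3.png",cv2.resize(p[y:y+h,x:x+w],None,fx=6,fy=6,interpolation=cv2.INTER_CUBIC))
E
```

```text
t 11.3 row [0.0027, -0.0002, 0.0005, -0.0005, 0.0004, 0.001] pos [0.589  0.1855 0.2389] [-1.7995e+02  4.0000e-02 -6.1210e+01] F [-3.3  4.3 -0.3] M [1.58 1.48 0.16] w 0.0147
```

View pics/g3.png

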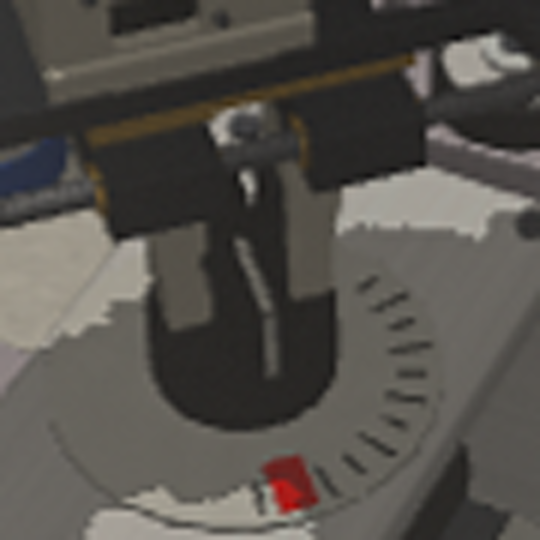

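Run:
```python
from h import *
im=cv2.imread('pics/side3f.png').astype(int)
x,y=280,276
g=im[276:306,284:302].min(-1)
for v in range(0,30,1): print(v+276,g[v].tolist())
for a in(116,118.7,121):
    t=np.radians(a);n=np.array([np.cos(t),np.sin(t)])
    for z in(.235,.245): print(a,z,proj("side",[*(np.array([.589,.1855])+.030*n),z]))
```

```text
276 [37, 36, 36, 34, 37, 36, 37, 35, 34, 35, 35, 35, 35, 46, 69, 72, 72, 72]
277 [49, 37, 35, 36, 36, 33, 36, 35, 36, 35, 36, 35, 37, 45, 69, 73, 72, 71]
278 [50, 36, 35, 35, 34, 35, 35, 35, 34, 37, 36, 37, 35, 48, 70, 73, 72, 72]
279 [53, 37, 36, 37, 36, 53, 47, 36, 35, 37, 37, 35, 34, 48, 71, 75, 73, 73]
280 [54, 36, 37, 36, 32, 81, 92, 55, 33, 36, 35, 35, 34, 49, 71, 75, 73, 73]
281 [54, 39, 38, 37, 34, 60, 89, 69, 41, 36, 34, 36, 35, 41, 69, 75, 73, 71]
282 [43, 35, 38, 38, 34, 53, 88, 70, 42, 34, 37, 36, 35, 40, 70, 74, 72, 72]
283 [35, 36, 37, 36, 36, 38, 86, 94, 55, 34, 36, 35, 35, 41, 70, 74, 72, 73]
284 [40, 36, 37, 37, 37, 32, 60, 90, 69, 39, 36, 35, 36, 38, 68, 74, 72, 73]
285 [47, 36, 38, 37, 35, 33, 37, 86, 93, 56, 33, 35, 36, 37, 65, 73, 73, 71]
286 [57, 41, 36, 35, 38, 36, 33, 59, 89, 70, 41, 35, 35, 36, 64, 72, 72, 73]
287 [59, 42, 37, 36, 36, 37, 36, 49, 88, 81, 49, 33, 35, 35, 65, 72, 72, 72]
288 [65, 46, 36, 39, 37, 37, 35, 37, 74, 90, 69, 43, 35, 33, 64, 74, 75, 72]
289 [73, 50, 37, 35, 36, 37, 38, 31, 56, 87, 70, 42, 36, 34, 50, 67, 59, 52]
290 [76, 52, 37, 36, 3
[... 958 characters left out ...]
 39, 36, 36, 37, 37]
303 [37, 38, 37, 38, 38, 37, 37, 37, 37, 36, 40, 39, 38, 37, 36, 37, 37, 36]
304 [38, 37, 38, 37, 38, 38, 38, 38, 37, 36, 37, 37, 35, 36, 38, 37, 36, 37]
305 [38, 39, 38, 36, 37, 36, 37, 37, 36, 39, 37, 38, 37, 37, 36, 37, 36, 36]
116 0.235 (np.float64(293.66486927345665), np.float64(302.6605601380958))
116 0.245 (np.float64(293.40863966909177), np.float64(298.4906629255565))
118.7 0.235 (np.float64(294.5130895804899), np.float64(302.4617679753121))
118.7 0.245 (np.float64(294.26329166318993), np.float64(298.29173242637535))
121 0.235 (np.float64(295.22599458250545), np.float64(302.2692869841808))
121 0.245 (np.float64(294.98161110129575), np.float64(298.09912644024655))
```

Run:
```python
from h import *
p=onz("side",294.85,302.4,.235);r_=onz("side",297.95,320.15,.206)
for c in([.5888,.1842],[.589,.185],[.589,.1855]):
    for q in(p,r_): d=q[:2]-c; print(np.degrees(np.arctan2(d[1],d[0])),np.linalg.norm(d),end=' | ')
    print()
```

```text
118.24183340393029 0.031093811563211626 | 118.4563507349478 0.044589214260615524 | 
119.2843960261279 0.030488731098085226 | 119.18197064422992 0.043984695061245235 | 
119.75066672738443 0.030053625004494364 | 119.5027220807771 0.04354883968390465 |
```

The pointer agrees with the red mark to about 0.3° in the side view, so I'm releasing the knob.

Request:
apply_moves([
  [0,0,0,0,0,0],
  [0,0,0,0,0,0],
  [0,0,0,0,0,0],
  [0,0,0,0,0,0],
  [0,0,0,0,0,0],
  [0,0,0,0,0,0],
], hand=-1)

```text
time_s: 12.1
tcp_pos: [0.589, 0.1854, 0.2389]
eef_rot: [-180.0, 0.0, -61.2]
contact_force: [-0.7, 0.2, -0.3]
gripper_width: 0.0689
```

Request:
apply_moves([
  [0,0,-0.04,0,0,0],
  [0,0,-0.1,0,0,0],
  [0,0,-0.2,0,0,0],
  [0,0,-0.4,0,0,0],
  [0,0,-0.6,0,0,0],
  [0,0,-0.6,0,0,0],
])

```text
time_s: 12.85
tcp_pos: [0.5904, 0.1857, 0.364]
eef_rot: [-179.5, 0.0, -61.2]
contact_force: [0.3, -0.1, -0.9]
gripper_width: 0.0876
```

```bash
python3 go.py .486 -.05 .36 -61.3
```

```text
t 12.85 row [0.7815, 1.0252, 0.0109, -0.0054, 0.0002, 0.0011] pos [0.5904 0.1857 0.364 ] [-1.7951e+02  1.0000e-02 -6.1200e+01] F [ 0.3 -0.1 -0.9] M [0.03 0.12 0.04] w 0.0876
```

Request:
apply_moves([
  [0.2,0.25,0,0,0,0],
  [0.4,0.5,0,0,0,0],
  [0.6,0.75,0,0,0,0],
  [0.78,0.98,0,0,0,0],
  [0.78,0.98,0,0,0,0],
  [0.78,0.98,0,0,0,0],
])

```text
time_s: 13.6
tcp_pos: [0.4937, -0.0456, 0.3626]
eef_rot: [-179.5, 0.0, -61.3]
contact_force: [0.1, 0.8, 0.5]
gripper_width: 0.0876
```

Run:
```python
from h import *
o=[]
for n,x,y,w,h in(("top",123,188,100,100),("side",240,240,100,100)):
    p,d=imaging.capture(n); np.save(f'pics/{n}4_d.npy',d);cv2.imwrite(f"pics/{n}4f.png",p); o.append(cv2.resize(p[y:y+h,x:x+w],None,fx=4,fy=4,interpolation=cv2.INTER_CUBIC))
cv2.imwrite("pics/g4.png",np.hstack(o))
d=np.load('pics/top4_d.npy');C=cloud("top",d,140,205,205,270);z=C[...,2]
p=C[(z>.252)&(z<.29)];print(len(p),p[:,2].mean(),cv2.minAreaRect((p[:,:2]*1000).astype(np.float32)))
mu=p[:,:2].mean(0); w,V=np.linalg.eigh(np.cov((p[:,:2]-mu).T)); print(np.degrees(np.arctan2(V[1,1],V[0,1])))
```

```text
369 0.26044341825971906 ((588.9171752929688, 186.3271942138672), (15.890615463256836, 56.7509880065918), 29.549240112304688)
120.04222865299293
```

View pics/g4.png

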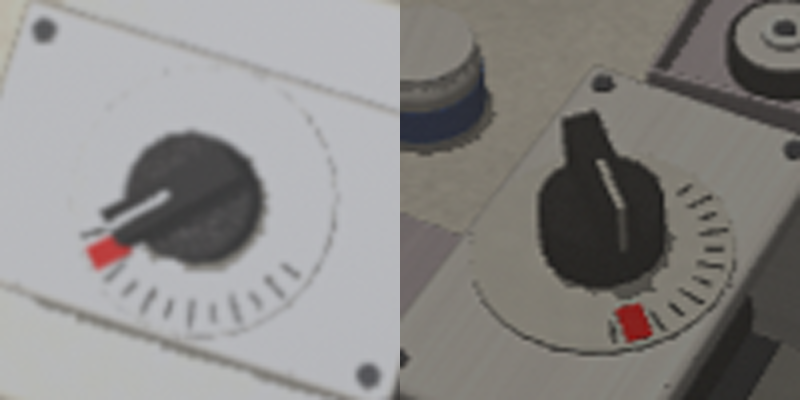

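View pics/top4f.png

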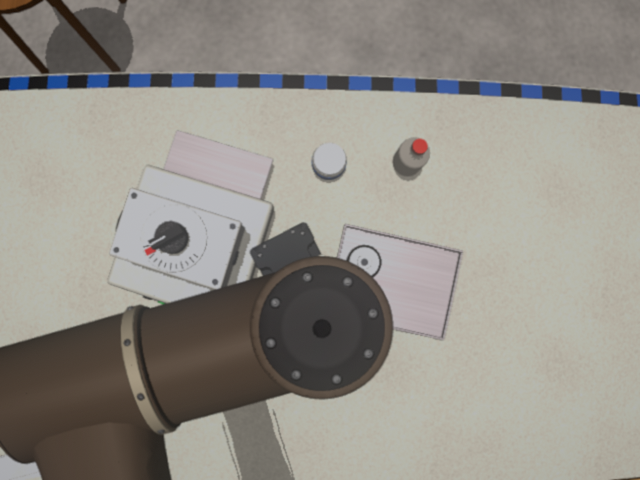

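The knob top is at 0.2604 m, where 0.260 m is fully home, and the bar lies at about 119–120° against about 118.7° for the red mark. The tin, bottle and disc haven't moved, and the gripper is clear. I'm handing in.

Run:
```python
from plant import r
print(r.close_job())
```

```text
the job is handed in; nothing more can be done
None
```

The pressure knob is back on the spindle, fully home, with its pointer on the red mark. I handed the job in at about 14 s with the gripper open and clear of everything.

- **Fit:** I read the direction of the flats from the top depth image, about 0.5 rad counter-clockwise of the red mark. The knob slid on at that angle with no turning search needed. It seated at the computed height with about 6–8 N of contact.
- **Turn:** I turned it about 30° clockwise to the mark, let go and backed off.
- **Height check:** The knob's top measured 0.2604 m, against 0.260 m for fully home.
- **Pointer check:** Before I let go, the side view put the pointer within about 0.3° of the mark. After, the top depth image gave 119.5–120.0° against about 118.7° for the mark. That is a disagreement of roughly 1°, within measurement noise and well inside the width of the mark.
- **Other items:** The ink tin, wash bottle and printing disc looked unmoved in the last pictures. The ink knife was hidden by the arm in the last top picture, so I could not check it there, but no move went down near it.

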